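# Snap a sprue bush home in a wax mould

### The arm

A 6-joint arm with a two-finger parallel gripper is mounted at the origin on the work surface. World frame = base frame: x ahead of the robot, y to its left, z up, the work surface at z = 0. Lengths are in m, angles in rad, forces in N, time in s.
With the tool pointing down it reaches from about 0.3 to 0.85 m from the base axis. Payload 5.4 kg.
Tool frame: the origin (TCP) lies at the very end of the fingers, on their centre line; the grasp point (between the pads) lies 19 mm behind it; z points along the fingers, y is the line along which they close (so a half turn about z gives the same grasp; the last joint's range is limited). The gripper opens to 85 mm and grips with 20 to 120 N. Pads are 22 mm wide; open, the fingers measure 114 mm over their backs; the gripper's body (76 mm by 85 mm) begins 54 mm behind the grasp point. The pads swing forward as they close: fully open they stand 13 mm farther back than shut.
Start: joints at [-1.541, 0.158, 1.597, -0, 1.386, -0.21], TCP at [0.137, -0.559, 0.231] pointing down, gripper open.
Joint ranges: [-2.91, 2.91], [-0.94, 2.29], [0.18, 2.7], [-1.29, 4.43], [0.17, 2.64], [-3, 3]. Speed limits (rad/s): [2.57, 2.57, 3.14, 3.14, 3.14, 3.14].

### API

Orientations are given as a unit quaternion [w, x, y, z].
In Python, from bench import robot, cams, order, models gives the robot as it stands.
- The arm moves only by the tool play_rows, never from a script. Its argument "motion" is a list that holds one entry, the list of rows, each a list of 7 numbers: the turn, a rotation vector about the world's x, y, z in degrees, then the shift along the world's x, y, z in m, then the opening in per cent of the stroke, from 0 (shut) to 100 (fully open). A call has 1 to 20 rows; each row shifts and turns the commanded pose from where the row before left it; what a row does not reach is not made up. A row lasts 1/8 s, in which the tool goes at most 62.5 mm and 10.7 degrees, less where a joint would pass 70% of its speed; a pose out of reach is approached as far as the arm can. A call with a gripper value outside its range is refused whole. The fingers move at their own pace and stop on an object; the grip force is fixed at half the most. Time passes only in rows, so rows that do not move let the fingers close. It gives the time, the measured TCP pose, the force, the opening and the grip force at its end, in the units of the state.
- robot.get_obs(): the state, without advancing time (a new reading comes with each control period).
- cams.get_image(name): name is "side" or "top" or "wrist"; returns a dict with "img" (420x560x3 uint8, red, green, blue), "range_z" (420x560 float32, m along the optical axis (not along the pixel's ray), 0 where there is no reading), "fov_y" (degrees; the focal length in pixels is half the picture's height over the tangent of half this angle, whatever the lens; pixels are square), "cx", "cy" (the principal point, pixels), "world_to_cam" (4x4, takes a point from world to camera coordinates). Camera axes: x right, y down, z forward; pixel columns grow to the right and rows downward; lengths in m; the calibration is good to about 2 mm. A picture is of the moment at which its call begins.
- order.job_done(): hands the job in; it is judged then, once.
Trained networks look in a picture, given as the dict that the camera call returned (one of the last four; its "shot" number tells which), for a name from the list of things; names that differ only in an ending like _2 or _b are one class to them, and where a whole thing is asked for, a point or a joint stands for the part that bears it (a point fixed in the world has none). Each returns a list of dicts, best first, with "p" (0 to 1); they miss things now and then, are a little off and sometimes report something else, mostly with a low value. They report only what shows in the picture. A call takes as long as a camera call. They do not tell look-alikes from the thing itself.
- models.spot_in(label, picture): "at" ([column, row] in pixels, amid what is visible of it).
- models.trace(label, picture): "pixels" (420x560 bool, what is visible of it) and "at" ([column, row] in pixels, amid what is visible of it).
- models.place_of(label, picture): "at" ([column, row] in pixels: a listed point, or the origin of a listed thing).
The state is a dict: "time_s": time; "qpos": joint angles; "qd": joint speeds; "joint_torque": joint torques, N m; "tool_pos": TCP position; "orientation": TCP orientation; "ft_force": force on the tool from outside, world axes, zero at the start; "wrist_torque": the same for the moment, N m; "grip_width": opening from 0.0 (shut) to 1.0 (fully open); "grasp_force": force on a finger pad.
Only numpy, scipy, OpenCV 4.12 (cv2) and the standard library are available. Lean on these libraries where they do the work, as an engineer would, in place of code of your own. Each camera call takes 0.05 s, during which the arm holds its last target. There are 200 camera calls.

### The job

The brass sprue bush stands loosely in the mouth of the aluminium mould block. Take the pusher out of its stand by the handle and use its foot to press the bush straight down until it snaps fully home with its flange flat on the block, then hang the pusher back in its stand as it was. Press gently, never with more than 30 N, touch the bush with nothing but the pusher, and leave the other things on the bench where they are.

Things in the scene. Friction and masses are not known exactly. Their poses are not given: they have to be found in the camera images.
- mould: aluminium mould block, 130 x 90 x 50 mm high (x, y, z), fixed to the bench; origin at the centre of its underside, z up. A blind round recess, 39 mm across and 32 mm deep, opens in its top face 20 mm along +x from the block's centre. Six sprung steel ball catches stand out of the recess wall, 10 mm below the top face.
- recess (a point): centre of the mouth of the recess, in the plane of the block's top face (50 mm above the bench); axes as the mould's
- bush: round brass sprue bush, 120 g: flange 48 mm across and 5 mm thick, below it a plug 25 mm long, at most 36.4 mm across, with a rib and a tapered nose. Origin at the centre of the flange's underside, z up. At the start it rests upright on the ball catches, origin about 12 mm above recess; when home the flange lies on the block and the origin coincides with recess.
- bush_top (a point): centre of the bush's flat top face, 5 mm above its origin. Pressed here, the bush resists with a force that climbs to 9 to 15 N as its nose spreads the catches, then slides more easily until, about 2 mm above home, the catches drop behind its rib and pull it down; further pressing meets the rigid block. Pressed well off its middle it cocks.
- stand: steel pusher stand, 90 x 90 x 95 mm high, fixed to the bench: base plate, four corner posts and an 8 mm thick top plate with a 26 mm round hole in its middle; origin at the centre of its underside
- stand_hole (a point): centre of the stand's hole, in the plane of the top plate's upper face (95 mm above the bench)
- pusher: hand pusher, 250 g, hanging upright in the stand's hole by its collar. Origin at the centre of the collar's underside, z up. Collar 44 mm across, z 0 to 6 mm. Below it an 18 mm round shank and a flat round foot 20 mm across; the foot is screwed in or out by a different, unmeasured amount each time and does not shift under load: its flat end is 50 to 80 mm below the origin.
- pusher_grip (a point): middle of the pusher's black square handle, 33 mm above the pusher's origin; the handle is 20 x 20 mm with its sides along the pusher's x and y, and reaches from 6 to 61 mm above the origin
- spray: bystander: aerosol can, 52 mm across, 162 mm high, origin under its centre
- wax_bar: bystander: green wax bar, 75 x 28 x 18 mm lying flat, origin under its centre
- brush: bystander: small brush, 150 mm long, lying along its x, origin under its middle
- jar: bystander: amber glass jar, 52 mm across, 55 mm high, origin under its centre
Mind the look-alikes: they are no part of the job. Leave any green or red look-alike of the pusher alone.

How it is judged:
By the outcome, as a careful person would: the job done as asked, in the order asked, and still so for the second after the job is handed in, with the robot touching nothing.
It also fails if it takes over 50 s, if anything falls off the work surface, if the arm or the gripper's body presses on something with over 40 N, if the wrist force passes 120 N, or if a joint passes its speed limit or range.

## Working session

There is one attempt and no reset: what is moved stays moved. The work goes in short steps, Python scripts to look and compute and a tool call to move; the robot and the scene stay as the last step left them, time stands still between calls to the robot, and variables do not carry over. Pictures are saved under pics/ and viewed, at most 10 in all, crops included, and the job is handed in when it is done.

Besides the shell and the picture viewer there is one more tool, called after "Emit:" as name(argument=value, ...), one argument or row to a line, values as JSON. play_rows: Moves the arm, as the interface text tells. Its arguments: {"type":"object","properties":{"motion":{"type":"array"}},"required":["motion"]}

```bash
mkdir -p pics
cat > h.py <<'E'
import numpy as np, cv2
from bench import robot, cams, order, models
def ray(pic,px):
    f=210/np.tan(np.radians(pic["fov_y"])/2)
    return np.array([(px[0]-pic["cx"])/f,(px[1]-pic["cy"])/f,1.])
def to_world(pic,pc):
    return (np.linalg.inv(pic["world_to_cam"])@np.append(pc,1))[:3]
def at_z(pic,px,z):
    o=to_world(pic,[0,0,0]); d=to_world(pic,ray(pic,px))-o
    return o+d*(z-o[2])/d[2]
def at_depth(pic,px):
    c,r=int(round(px[0])),int(round(px[1])); w=pic["range_z"][r-2:r+3,c-2:c+3]; w=w[w>0]
    return to_world(pic,ray(pic,px)*np.median(w)) if len(w) else None
def save(pic,n,crop=None,s=1):
    im=pic["img"][:,:,::-1]
    if crop: im=im[crop[1]:crop[3],crop[0]:crop[2]]
    cv2.imwrite("pics/"+n,cv2.resize(im,None,fx=s,fy=s,interpolation=cv2.INTER_CUBIC))
E
python3 - <<'E'
from h import *
np.set_printoptions(precision=4,suppress=True)
Z={"recess":.05,"bush_top":.067,"stand_hole":.095,"pusher_grip":.128,"pusher":.095,"mould":0,"stand":0}
P={n:cams.get_image(n) for n in("top","side")}
for n,p in P.items():
    save(p,n+"0.png"); print(n,p["fov_y"],to_world(p,[0,0,0]))
    for l,z in Z.items():
        for d in models.place_of(l,p)[:3]: print(n,l,round(d["p"],2),np.round(d["at"]),at_z(p,d["at"],z))
cv2.imwrite("pics/both.png",cv2.resize(np.vstack([P["top"]["img"],P["side"]["img"]])[:,:,::-1],(400,600)))
E
```

```text
top 57.28916904410749 [ 0.4854 -0.0412  0.773 ]
top bush_top 0.62 [174. 241.] [0.5065 0.1634 0.067 ]
top stand_hole 0.84 [379. 256.] [ 0.485 -0.205  0.095]
top stand_hole 0.51 [382. 255.] [ 0.4858 -0.2112  0.095 ]
top stand_hole 0.38 [169. 240.] [0.5061 0.163  0.095 ]
top pusher_grip 0.89 [438. 240.] [ 0.5116 -0.2951  0.128 ]
top pusher_grip 0.74 [386. 187.] [ 0.6011 -0.2117  0.128 ]
top pusher_grip 0.73 [383. 255.] [ 0.4859 -0.2036  0.128 ]
top pusher 0.82 [380. 256.] [ 0.4838 -0.207   0.095 ]
top pusher 0.7 [317. 287.] [ 0.4301 -0.097   0.095 ]
top pusher 0.62 [382. 188.] [ 0.6051 -0.2121  0.095 ]
top mould 0.75 [183. 251.] [0.4882 0.1639 0.    ]
top stand 0.59 [369. 252.] [ 0.491  -0.2076  0.    ]
top stand 0.37 [384. 255.] [ 0.4855 -0.2384  0.    ]
side 46.735337062269295 [0.3463 0.6918 0.5864]
side recess 0.69 [276. 304.] [0.5074 0.1689 0.05  ]
side recess 0.28 [334. 203.] [ 0.4759 -0.1414  0.05  ]
side bush_top 0.89 [277. 297.] [0.5056 0.1688 0.067 ]
side bush_top 0.46 [334. 167.] [ 0.4992 -0.2629  0.067 ]
side stand_hole 0.75 [335. 167.] [ 0.4883 -0.2121  0.095 ]
side pusher_grip 0.97 [356. 203.] [ 0.4204 -0.03    0.128 ]
side pusher_grip 0.93 [388. 180.] [ 0.3747 -0.1277  0.128 ]
side pusher_grip 0.87 [284. 162.] [ 0.5819 -0.1439  0.128 ]
side pusher 0.93 [278. 177.] [ 0.5943 -0.1392  0.095 ]
side pusher 0.92 [335. 165.] [ 0.4898 -0.2187  0.095 ]
side pusher 0.91 [353. 218.] [ 0.4223 -0.0301  0.095 ]
side mould 0.58 [292. 329.] [0.4828 0.1665 0.    ]
side mould 0.23 [334. 165.] [ 0.5202 -0.3939  0.    ]
```

View pics/top0.png

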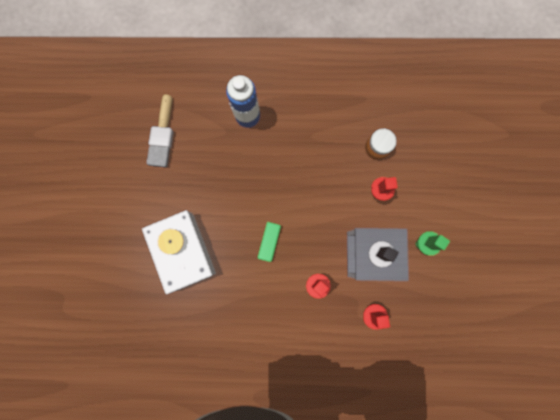

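View pics/side0.png

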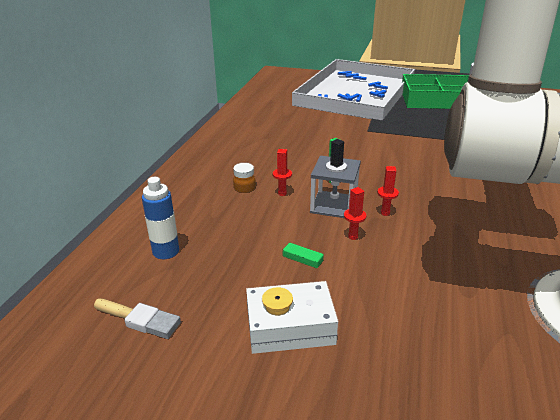

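Look-alikes for the pusher in the top picture: red ones at (384,188), (318,286) and (376,317), green at (432,243). The true one is at (385,255), with a black handle and a steel collar, hanging in the grey stand. The bush is at (171,241) on the mould. I'll check this in a close crop and measure the handle.

Run:
```python
from h import *
np.set_printoptions(precision=4,suppress=True)
p=cams.get_image("top"); s=cams.get_image("side")
a=cv2.resize(p["img"][215:295,335:465],None,fx=5,fy=5,interpolation=cv2.INTER_CUBIC)
b=cv2.resize(s["img"][125:225,300:430],(650,0) if 0 else (260,200))
a[:200,:260]=a[:200,:260]; cv2.imwrite("pics/crop.png",a[:,:,::-1])
# point cloud around the stand
f=210/np.tan(np.radians(p["fov_y"])/2)
r,c=np.mgrid[0:420,0:560]; z=p["range_z"]
X=np.stack([(c-p["cx"])/f*z,(r-p["cy"])/f*z,z,np.ones_like(z)],-1)@np.linalg.inv(p["world_to_cam"]).T
X=X[...,:3]; ok=z>0
reg=(r>215)&(r<295)&(c>335)&(c<420)&ok
for lo,hi in((.148,.165),(.098,.106),(.09,.0975)):
    m=reg&(X[...,2]>lo)&(X[...,2]<hi); q=X[m]
    if len(q)>4:
        rect=cv2.minAreaRect((q[:,:2]*1000).astype(np.float32)); print(lo,len(q),np.median(q,0),rect)
# others' heights
for px in((390,184),(322,289),(383,322),(441,242)): print(px,at_depth(p,px))
q=X[ok&(r>200)&(r<300)&(c>135)&(c<215)&(X[...,2]>.045)&(X[...,2]<.055)]
print("mould",cv2.minAreaRect((q[:,:2]*1000).astype(np.float32)),np.median(q[:,2]))
q=X[ok&(r>220)&(r<265)&(c>150)&(c<195)&(X[...,2]>.06)]
print("bush",len(q),cv2.minEnclosingCircle((q[:,:2]*1000).astype(np.float32)),np.median(q,0))
```

```text
0.148 170 [ 0.4879 -0.2071  0.1553] ((488.411865234375, -208.0152587890625), (20.142757415771484, 20.029762268066406), 60.263065338134766)
0.098 268 [ 0.4876 -0.2     0.1005] ((501.77630615234375, -216.42153930664062), (53.96784973144531, 72.81417083740234), 77.93183898925781)
0.09 2175 [ 0.4872 -0.2065  0.0944] ((488.4276428222656, -208.78065490722656), (90.52941131591797, 90.18350982666016), 89.91029357910156)
(390, 184) [ 0.6089 -0.2227  0.1106]
(322, 289) [ 0.4277 -0.1047  0.1102]
(383, 322) [ 0.3753 -0.2062  0.1098]
(441, 242) [ 0.5095 -0.307   0.1103]
mould ((488.2492980957031, 163.64730834960938), (130.94775390625, 91.08164978027344), 23.169885635375977) 0.04948194810636747
bush 525 ((505.9760437011719, 171.5561065673828), 24.1820125579834) [0.5061 0.1707 0.0661]
```

View pics/crop.png

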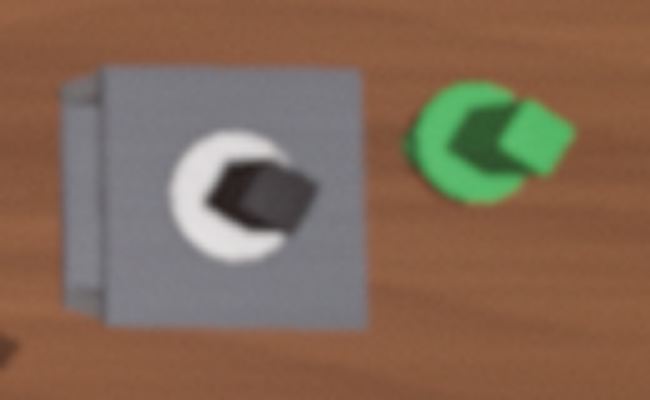

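The crop confirms it: black handle with a white collar in the stand, at crop position (262,195), and the green look-alike beside it at (535,138). The measured sizes agree: handle 20 x 20 mm, stand 90 x 90 mm, mould 131 x 91 mm. The mould's recess comes out at (0.5066, 0.1715), and the bush measures (0.506, 0.1716).

Run:
```python
from h import *
from scipy.spatial.transform import Rotation as R
o=robot.get_obs(); q=o["orientation"]; M=R.from_quat([q[1],q[2],q[3],q[0]]).as_matrix()
y=M[:,1]; a=np.degrees(np.arctan2(y[1],y[0]))
print(o["time_s"],o["tool_pos"],M.round(4).tolist(),"y az",a,[((t-a+90)%180)-90 for t in(60.3,-29.7)],o["qpos"],o["ft_force"])
print(np.array([.4884,-.2080,.114])-o["tool_pos"])
```

```text
0.9 [ 0.13655482 -0.55853608  0.23130926] [[0.9714, 0.2375, 0.0], [0.2375, -0.9714, 0.0], [0.0, -0.0, -1.0]] y az -76.26100806016139 [np.float64(-43.438991939838616), np.float64(46.561008060161384)] [-1.54108216e+00  1.58396558e-01  1.59698370e+00  1.81291077e-06
  1.38621458e+00 -2.10076810e-01] [ 0.04424411  0.68929196 -0.3140739 ]
[ 0.35184518  0.35053608 -0.11730926]
```

Emit:
play_rows(
  motion=[
    [[0, 0, 4.66, 0.0352, 0.035, 0, 70], [0, 0, 4.66, 0.0352, 0.035, 0, 70], [0, 0, 4.66, 0.0352, 0.035, 0, 70], [0, 0, 4.66, 0.0352, 0.035, 0, 70], [0, 0, 4.66, 0.0352, 0.035, 0, 70], [0, 0, 4.66, 0.0352, 0.035, 0, 70], [0, 0, 4.66, 0.0352, 0.035, 0, 70], [0, 0, 4.66, 0.0352, 0.035, 0, 70], [0, 0, 4.66, 0.0352, 0.035, 0, 70], [0, 0, 4.66, 0.0352, 0.035, 0, 70], [0, 0, 0, 0, 0, 0, 70], [0, 0, 0, 0, 0, 0, 70]],
  ],
)

```text
time_s: 2.4
tool_pos: [0.4883, -0.2087, 0.2312]
orientation: [0.0, 0.865, 0.503, -0.0]
ft_force: [0.5, -0.7, 0.4]
grip_width: 0.7
grasp_force: 0.0
```

Run:
```python
from h import *
p=cams.get_image("wrist"); save(p,"w1.png")
f=210/np.tan(np.radians(p["fov_y"])/2)
r,c=np.mgrid[0:420,0:560]; z=p["range_z"]
X=(np.stack([(c-p["cx"])/f*z,(r-p["cy"])/f*z,z,np.ones_like(z)],-1)@np.linalg.inv(p["world_to_cam"]).T)[...,:3]
near=(np.hypot(X[...,0]-.488,X[...,1]+.208)<.035)&(z>0)&(p["img"].max(-1)<90)
q=X[near&(X[...,2]>.15)&(X[...,2]<.162)]
print(len(q),cv2.minAreaRect((q[:,:2]*1000).astype(np.float32)),np.median(q,0))
near=(np.hypot(X[...,0]-.488,X[...,1]+.208)<.035)&(z>0)&(p["img"].min(-1)>140)
q=X[near&(X[...,2]>.096)&(X[...,2]<.107)]
print(len(q),cv2.minEnclosingCircle((q[:,:2]*1000).astype(np.float32)),np.median(q,0))
```

```text
893 ((488.0417175292969, -207.47259521484375), (19.86052703857422, 19.755582809448242), 59.61133575439453) [ 0.48878379 -0.20696477  0.15529385]
1245 ((487.1486511230469, -207.12538146972656), 22.567337036132812) [ 0.49467395 -0.19951938  0.10039811]
```

View pics/w1.png

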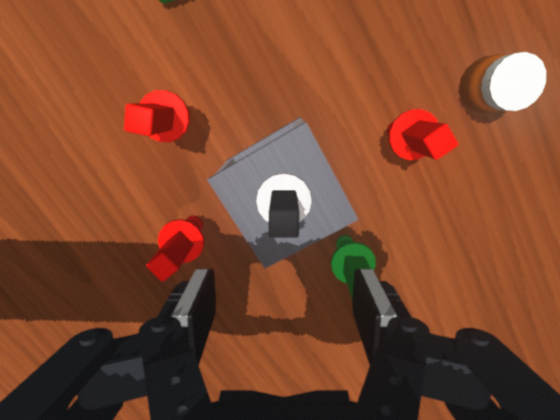

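The wrist view shows the black handle at (284,214), squared between the fingers. It measures centre (0.4881, -0.2075) and yaw 59.6°, which agrees with the top view. I'll go down and grip.

Emit:
play_rows(
  motion=[
    [[0, 0, 0, 0, 0.001, -0.03, 70], [0, 0, 0, 0, 0, -0.03, 70], [0, 0, 0, 0, 0, -0.03, 70], [0, 0, 0, 0, 0, -0.017, 70], [0, 0, 0, 0, 0, -0.01, 70], [0, 0, 0, 0, 0, 0, 70], [0, 0, 0, 0, 0, 0, 30], [0, 0, 0, 0, 0, 0, 10], [0, 0, 0, 0, 0, 0, 0], [0, 0, 0, 0, 0, 0, 0], [0, 0, 0, 0, 0, 0, 0], [0, 0, 0, 0, 0, 0, 0], [0, 0, 0, 0, 0, 0, 0]],
  ],
)

```text
time_s: 4.08
tool_pos: [0.4889, -0.2078, 0.1153]
orientation: [0.001, 0.864, 0.503, 0.0]
ft_force: [-2.1, 0.5, 5.3]
grip_width: 0.227
grasp_force: 59.6
```

Emit:
play_rows(
  motion=[
    [[0, 0, 0, 0, 0, 0.005, 0], [0, 0, 0, 0, 0, 0.01, 0], [0, 0, 0, 0, 0, 0.02, 0], [0, 0, 0, 0, 0, 0.025, 0], [0, 0, 0, 0, 0, 0.03, 0], [0, 0, 0, 0, 0, 0.03, 0], [0, 0, 0, 0, 0, 0.01, 0], [0, 0, 0, 0, 0, 0, 0], [0, 0, 0, 0, 0, 0, 0]],
  ],
)

```text
time_s: 5.2
tool_pos: [0.4878, -0.207, 0.2426]
orientation: [-0.001, 0.865, 0.503, -0.001]
ft_force: [0.0, -0.3, -2.4]
grip_width: 0.229
grasp_force: 58.9
```

Run:
```python
from h import *
p=cams.get_image("side")
o=robot.get_obs(); print(o["tool_pos"],o["ft_force"],o["grip_width"])
f=210/np.tan(np.radians(p["fov_y"])/2)
def proj(w):
    c=p["world_to_cam"]@np.append(w,1); return c[0]/c[2]*f+p["cx"],c[1]/c[2]*f+p["cy"]
t=o["tool_pos"]; O=np.array([t[0],t[1],.095+t[2]-.1153])
for d in(0,.05,.065,.08): print(d,proj(O-[0,0,d]))
c,r=map(int,proj(O)); save(p,"s1.png",(c-50,r-60,c+50,r+60),5)
print("origin px in crop",(proj(O)[0]-c+50)*5,(proj(O)[1]-r+60)*5)
```

```text
[ 0.48778378 -0.20701112  0.24252934] [ 0.64363322  0.12703229 -4.03384129] 0.221652535994747
0 (np.float64(338.7022227108291), np.float64(110.98334462809947))
0.05 (np.float64(337.26940336658754), np.float64(134.36929631054898))
0.065 (np.float64(336.8549305917616), np.float64(141.13416888483806))
0.08 (np.float64(336.44724330387544), np.float64(147.78829123066774))
origin px in crop 253.5111135541456 304.91672314049737
```

View pics/s1.png

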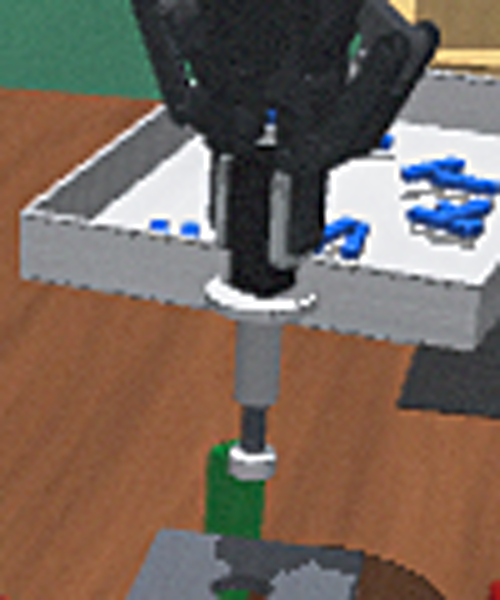

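The side view shows the pusher held upright. The foot's lower end is at crop (252,472), about 72 mm below the origin. I'll carry it over to the mould.

Emit:
play_rows(
  motion=[
    [[0, 0, 0, 0.001, 0.0185, 0, 0], [0, 0, 0, 0.002, 0.04, 0, 0], [0, 0, 0, 0.002, 0.04, 0, 0], [0, 0, 0, 0.002, 0.04, 0, 0], [0, 0, 0, 0.002, 0.04, 0, 0], [0, 0, 0, 0.002, 0.04, 0, 0], [0, 0, 0, 0.002, 0.04, 0, 0], [0, 0, 0, 0.002, 0.04, 0, 0], [0, 0, 0, 0.002, 0.04, 0, 0], [0, 0, 0, 0.002, 0.04, 0, 0], [0, 0, 0, 0, 0, -0.02, 0], [0, 0, 0, 0, 0, -0.02, 0], [0, 0, 0, 0, 0, -0.0175, 0], [0, 0, 0, 0, 0, 0, 0], [0, 0, 0, 0, 0, 0, 0]],
  ],
)

```text
time_s: 7.12
tool_pos: [0.5079, 0.1711, 0.1874]
orientation: [0.0, 0.865, 0.503, 0.0]
ft_force: [0.2, -1.1, -3.0]
grip_width: 0.227
grasp_force: 58.8
```

Run:
```python
from h import *
p=cams.get_image("side")
o=robot.get_obs(); print(o["tool_pos"],o["ft_force"],o["grip_width"])
f=210/np.tan(np.radians(p["fov_y"])/2)
def proj(w):
    c=p["world_to_cam"]@np.append(w,1); return np.array([c[0]/c[2]*f+p["cx"],c[1]/c[2]*f+p["cy"]])
t=o["tool_pos"]; O=np.array([t[0],t[1],t[2]-.0203])
b=proj([.5063,.1716,.067]); c0=int(b[0])-50; r0=int(b[1])-90
for n,w in(("collar",O),("f65",O-[0,0,.065]),("f72",O-[0,0,.072]),("f80",O-[0,0,.08]),("bush",[.5063,.1716,.067])): print(n,(proj(w)-[c0,r0])*5)
save(p,"s2.png",(c0,r0,c0+100,r0+110),5)
```

```text
[0.50818099 0.1710116  0.18781203] [ 0.6034582  -0.32250283 -2.41900944] 0.22550149465619135
collar [240.53286232 188.77748237]
f65 [243.71310217 363.04851995]
f72 [244.0370452  380.79997608]
f80 [244.40311453 400.85987282]
bush [250.69792526 453.68452743]
```

View pics/s2.png

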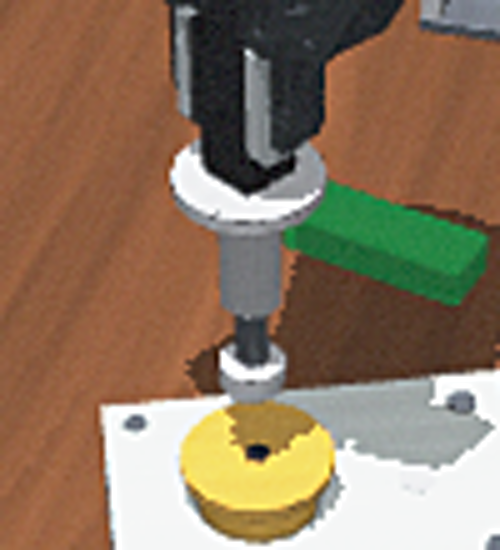

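The foot is at (252,384) and the bush centre at (258,452), so the foot sits about 1.7 mm too far in +x. The gap is about 27 mm. I'll correct it and approach.

Emit:
play_rows(
  motion=[
    [[0, 0, 0, -0.0015, 0.0005, -0.007, 0], [0, 0, 0, 0, 0, -0.007, 0], [0, 0, 0, 0, 0, -0.006, 0], [0, 0, 0, 0, 0, -0.002, 0], [0, 0, 0, 0, 0, 0, 0], [0, 0, 0, 0, 0, 0, 0]],
  ],
)

```text
time_s: 7.92
tool_pos: [0.5063, 0.1715, 0.1651]
orientation: [0.0, 0.865, 0.503, 0.0]
ft_force: [0.6, 0.4, -2.3]
grip_width: 0.224
grasp_force: 59.0
```

Emit:
play_rows(
  motion=[
    [[0, 0, 0, 0, 0, -0.001, 0], [0, 0, 0, 0, 0, -0.001, 0], [0, 0, 0, 0, 0, -0.001, 0], [0, 0, 0, 0, 0, 0, 0]],
  ],
)

```text
time_s: 8.43
tool_pos: [0.506, 0.1714, 0.1617]
orientation: [-0.0, 0.865, 0.503, -0.0]
ft_force: [-0.5, 0.1, -3.1]
grip_width: 0.23
grasp_force: 59.0
```

Emit:
play_rows(
  motion=[
    [[0, 0, 0, 0, 0, -0.001, 0], [0, 0, 0, 0, 0, -0.0005, 0], [0, 0, 0, 0, 0, 0, 0]],
  ],
)

```text
time_s: 8.8
tool_pos: [0.506, 0.1715, 0.1602]
orientation: [-0.0, 0.865, 0.503, -0.0]
ft_force: [0.9, -0.6, -2.7]
grip_width: 0.225
grasp_force: 59.0
```

Emit:
play_rows(
  motion=[
    [[0, 0, 0, 0, 0, -0.001, 0], [0, 0, 0, 0, 0, 0, 0]],
  ],
)

```text
time_s: 9.05
tool_pos: [0.5063, 0.1715, 0.1598]
orientation: [0.0, 0.865, 0.503, 0.0]
ft_force: [-0.4, -0.9, -0.1]
grip_width: 0.226
grasp_force: 59.5
```

Emit:
play_rows(
  motion=[
    [[0, 0, 0, 0, 0, -0.001, 0], [0, 0, 0, 0, 0, 0, 0]],
  ],
)

```text
time_s: 9.3
tool_pos: [0.5066, 0.1715, 0.1591]
orientation: [0.0, 0.865, 0.503, 0.001]
ft_force: [-1.9, -0.6, 5.8]
grip_width: 0.228
grasp_force: 60.1
```

Emit:
play_rows(
  motion=[
    [[0, 0, 0, 0, 0, -0.001, 0], [0, 0, 0, 0, 0, 0, 0]],
  ],
)

```text
time_s: 9.55
tool_pos: [0.5066, 0.1715, 0.1582]
orientation: [0.0, 0.865, 0.503, 0.001]
ft_force: [-1.4, -1.2, 6.2]
grip_width: 0.23
grasp_force: 60.3
```

Emit:
play_rows(
  motion=[
    [[0, 0, 0, 0, 0, -0.001, 0], [0, 0, 0, 0, 0, 0, 0]],
  ],
)

```text
time_s: 9.8
tool_pos: [0.5066, 0.1715, 0.1571]
orientation: [0.0, 0.865, 0.503, 0.001]
ft_force: [-0.0, 0.1, 4.6]
grip_width: 0.224
grasp_force: 60.1
```

Emit:
play_rows(
  motion=[
    [[0, 0, 0, 0, 0, -0.001, 0], [0, 0, 0, 0, 0, 0, 0]],
  ],
)

```text
time_s: 10.05
tool_pos: [0.5066, 0.1715, 0.1561]
orientation: [0.0, 0.865, 0.503, 0.001]
ft_force: [-1.3, 0.1, 6.0]
grip_width: 0.226
grasp_force: 60.3
```

Emit:
play_rows(
  motion=[
    [[0, 0, 0, 0, 0, -0.001, 0], [0, 0, 0, 0, 0, -0.001, 0], [0, 0, 0, 0, 0, 0, 0]],
  ],
)

```text
time_s: 10.42
tool_pos: [0.5063, 0.1715, 0.1533]
orientation: [0.0, 0.865, 0.503, 0.0]
ft_force: [0.2, 0.1, 2.4]
grip_width: 0.228
grasp_force: 59.7
```

Emit:
play_rows(
  motion=[
    [[0, 0, 0, 0, 0, -0.001, 0], [0, 0, 0, 0, 0, -0.001, 0], [0, 0, 0, 0, 0, 0, 0]],
  ],
)

```text
time_s: 10.8
tool_pos: [0.505, 0.1714, 0.1499]
orientation: [-0.001, 0.865, 0.503, -0.001]
ft_force: [-0.9, -0.1, -3.1]
grip_width: 0.225
grasp_force: 59.1
```

Emit:
play_rows(
  motion=[
    [[0, 0, 0, 0, 0, -0.001, 0], [0, 0, 0, 0, 0, -0.0005, 0], [0, 0, 0, 0, 0, 0, 0]],
  ],
)

```text
time_s: 11.18
tool_pos: [0.5058, 0.1714, 0.1495]
orientation: [-0.0, 0.865, 0.503, -0.0]
ft_force: [-0.1, -0.5, -3.3]
grip_width: 0.222
grasp_force: 59.1
```

The force has dropped, so the bush has probably snapped in. I'll feel for the rigid stop in small steps.

Emit:
play_rows(
  motion=[
    [[0, 0, 0, 0, 0, -0.0007, 0], [0, 0, 0, 0, 0, 0, 0]],
  ],
)

```text
time_s: 11.42
tool_pos: [0.506, 0.1715, 0.1491]
orientation: [-0.0, 0.865, 0.503, 0.0]
ft_force: [0.9, -0.1, -3.2]
grip_width: 0.222
grasp_force: 59.1
```

Emit:
play_rows(
  motion=[
    [[0, 0, 0, 0, 0, -0.0007, 0], [0, 0, 0, 0, 0, 0, 0]],
  ],
)

```text
time_s: 11.68
tool_pos: [0.506, 0.1715, 0.1483]
orientation: [-0.0, 0.865, 0.503, -0.0]
ft_force: [-0.3, -0.4, -1.8]
grip_width: 0.227
grasp_force: 59.1
```

Emit:
play_rows(
  motion=[
    [[0, 0, 0, 0, 0, -0.0007, 0], [0, 0, 0, 0, 0, 0, 0]],
  ],
)

```text
time_s: 11.92
tool_pos: [0.5062, 0.1715, 0.1483]
orientation: [0.0, 0.865, 0.503, 0.0]
ft_force: [-1.2, -0.2, 2.0]
grip_width: 0.226
grasp_force: 59.6
```

Emit:
play_rows(
  motion=[
    [[0, 0, 0, 0, 0, -0.0008, 0], [0, 0, 0, 0, 0, 0, 0]],
  ],
)

```text
time_s: 12.18
tool_pos: [0.5064, 0.1716, 0.1482]
orientation: [0.0, 0.864, 0.503, 0.0]
ft_force: [-3.0, -0.3, 6.4]
grip_width: 0.226
grasp_force: 60.4
```

Emit:
play_rows(
  motion=[
    [[0, 0, 0, 0, 0, 0.002, 0], [0, 0, 0, 0, 0, 0.015, 0], [0, 0, 0, 0, 0, 0.03, 0], [0, 0, 0, 0, 0, 0.03, 0], [0, 0, 0, 0, 0, 0.02, 0], [0, 0, 0, 0, 0, 0, 0], [0, 0, 0, 0, 0, 0, 0]],
  ],
)

```text
time_s: 13.05
tool_pos: [0.5055, 0.1714, 0.243]
orientation: [-0.0, 0.865, 0.503, -0.001]
ft_force: [0.6, -0.1, -3.1]
grip_width: 0.225
grasp_force: 59.2
```

Run:
```python
from h import *
p=cams.get_image("side"); save(p,"s3.png",(215,250,345,360),5)
p=cams.get_image("top")
f=210/np.tan(np.radians(p["fov_y"])/2)
print(robot.get_obs()["tool_pos"])
p=cams.get_image("side")
for c,r in((270,303),(285,303),(277,308),(310,300),(300,325)): print(c,r,at_depth(p,(c,r)))
```

```text
[0.50527245 0.17135099 0.24244706]
270 303 [0.51533775 0.1746658  0.05654818]
285 303 [0.49318299 0.16854873 0.05659874]
277 308 [0.50212093 0.18163134 0.05617164]
310 300 [0.45876385 0.14722553 0.05197017]
300 325 [0.46164769 0.19950112 0.04952125]
```

View pics/s3.png

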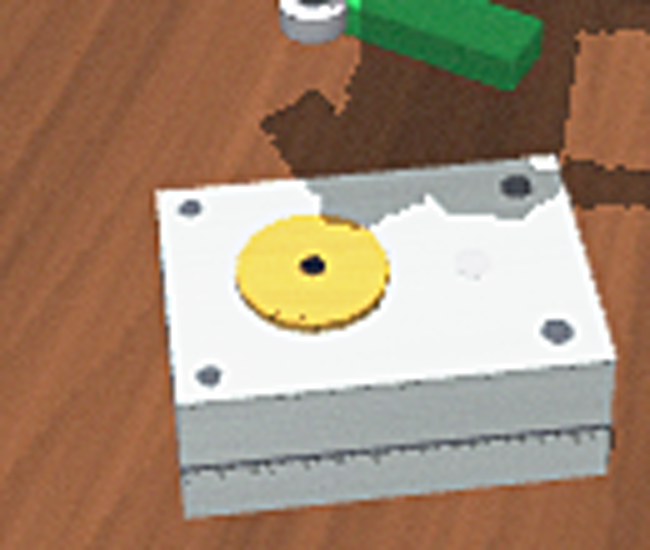

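The bush is home: its flange lies flat on the block at (313,268), with its top at about 55 mm, and the stop was rigid. I'll take the pusher back along the same path.

Emit:
play_rows(
  motion=[
    [[0, 0, 0, -0.001, -0.019, 0, 0], [0, 0, 0, -0.002, -0.04, 0, 0], [0, 0, 0, -0.002, -0.04, 0, 0], [0, 0, 0, -0.002, -0.04, 0, 0], [0, 0, 0, -0.002, -0.04, 0, 0], [0, 0, 0, -0.002, -0.04, 0, 0], [0, 0, 0, -0.002, -0.04, 0, 0], [0, 0, 0, -0.002, -0.04, 0, 0], [0, 0, 0, -0.002, -0.04, 0, 0], [0, 0, 0, -0.0005, -0.03, 0, 0], [0, 0, 0, 0, -0.01, 0, 0], [0, 0, 0, 0, 0, 0, 0], [0, 0, 0, 0, 0, 0, 0], [0, 0, 0, 0, 0, -0.02, 0], [0, 0, 0, 0, 0, -0.02, 0], [0, 0, 0, 0, 0, 0, 0], [0, 0, 0, 0, 0, 0, 0]],
  ],
)

```text
time_s: 15.32
tool_pos: [0.489, -0.2072, 0.2048]
orientation: [0.001, 0.864, 0.503, 0.0]
ft_force: [-0.1, -0.5, -3.2]
grip_width: 0.227
grasp_force: 58.9
```

Emit:
play_rows(
  motion=[
    [[0, 0, 0, -0.0005, 0, -0.01, 0], [0, 0, 0, 0, 0, -0.01, 0], [0, 0, 0, 0, 0, -0.01, 0], [0, 0, 0, 0, 0, -0.01, 0], [0, 0, 0, 0, 0, 0, 0]],
  ],
)

```text
time_s: 15.95
tool_pos: [0.4873, -0.2071, 0.1625]
orientation: [-0.001, 0.865, 0.503, -0.001]
ft_force: [-0.7, 0.2, -2.9]
grip_width: 0.223
grasp_force: 59.1
```

Emit:
play_rows(
  motion=[
    [[0, 0, 0, 0, 0, -0.015, 0], [0, 0, 0, 0, 0, -0.015, 0], [0, 0, 0, 0, 0, -0.012, 0], [0, 0, 0, 0, 0, -0.003, 0], [0, 0, 0, 0, 0, -0.002, 0], [0, 0, 0, 0, 0, 0, 0]],
  ],
)

```text
time_s: 16.7
tool_pos: [0.4883, -0.2077, 0.1172]
orientation: [0.0, 0.865, 0.503, 0.0]
ft_force: [-0.3, 0.4, -2.9]
grip_width: 0.224
grasp_force: 59.1
```

Not seated yet, so I'll go down in small steps until it touches.

Emit:
play_rows(
  motion=[
    [[0, 0, 0, 0, 0, -0.001, 0], [0, 0, 0, 0, 0, 0, 0]],
  ],
)

```text
time_s: 16.95
tool_pos: [0.4882, -0.2076, 0.1161]
orientation: [0.0, 0.865, 0.503, 0.0]
ft_force: [-0.4, 1.1, -2.5]
grip_width: 0.229
grasp_force: 59.1
```

Emit:
play_rows(
  motion=[
    [[0, 0, 0, 0, 0, -0.0007, 0], [0, 0, 0, 0, 0, 0, 0]],
  ],
)

```text
time_s: 17.2
tool_pos: [0.4882, -0.2076, 0.1154]
orientation: [0.0, 0.865, 0.503, 0.0]
ft_force: [-0.1, -0.3, -1.6]
grip_width: 0.225
grasp_force: 59.2
```

Emit:
play_rows(
  motion=[
    [[0, 0, 0, 0, 0, -0.0003, 0], [0, 0, 0, 0, 0, 0, 28], [0, 0, 0, 0, 0, 0, 40], [0, 0, 0, 0, 0, 0, 60], [0, 0, 0, 0, 0, 0, 70], [0, 0, 0, 0, 0, 0, 70], [0, 0, 0, 0, 0, 0.01, 70], [0, 0, 0, 0, 0, 0.03, 70], [0, 0, 0, 0, 0, 0.05, 70], [0, 0, 0, 0, 0, 0.05, 70], [0, 0, 0, 0, 0, 0.02, 70], [0, 0, 0, 0, 0, 0, 70], [0, 0, 0, 0, 0, 0, 70]],
  ],
)

```text
time_s: 18.82
tool_pos: [0.4875, -0.2072, 0.2737]
orientation: [-0.001, 0.865, 0.503, -0.0]
ft_force: [-0.2, -0.5, -1.3]
grip_width: 0.701
grasp_force: 0.0
```

Run:
```python
from h import *
p=cams.get_image("wrist"); s=cams.get_image("side")
f=210/np.tan(np.radians(p["fov_y"])/2)
r,c=np.mgrid[0:420,0:560]; z=p["range_z"]
X=(np.stack([(c-p["cx"])/f*z,(r-p["cy"])/f*z,z,np.ones_like(z)],-1)@np.linalg.inv(p["world_to_cam"]).T)[...,:3]
near=(np.hypot(X[...,0]-.488,X[...,1]+.208)<.035)&(z>0)&(p["img"].max(-1)<90)
q=X[near&(X[...,2]>.15)&(X[...,2]<.162)]
print(len(q),cv2.minAreaRect((q[:,:2]*1000).astype(np.float32)),np.median(q,0))
save(s,"s4.png")
```

```text
627 ((487.6540832519531, -207.4949493408203), (19.329912185668945, 18.500064849853516), 59.917518615722656) [ 0.4882347  -0.20692904  0.15530366]
```

View pics/s4.png

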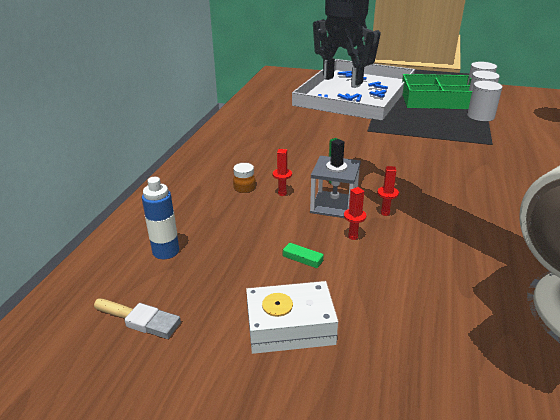

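The pusher hangs in the stand at (336,155), within 0.5 mm of where it was and at the same height and yaw. The bush is home at (277,303), nothing else has moved, and the gripper is clear.

```bash
python3 -c "
from h import *
print(order.job_done())"
```

```text
the job is handed in; nothing more can be done
None
```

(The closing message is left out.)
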